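# Close up the grounds drawer and put the cleaning tools back in their cup

## Robot

A 6-joint arm with a two-finger parallel gripper is mounted at the origin on the work surface. World frame = base frame: x ahead of the robot, y to its left, z up, the work surface at z = 0. Lengths are in mm, angles in rad, forces in N, time in s.
With the tool pointing down it reaches from about 325 to 850 mm from the base axis. Payload 15.5 kg.
Tool frame: the origin (TCP) lies at the very end of the fingers, on their centre line; the grasp point (between the pads) lies 19 mm behind it; z points along the fingers, y is the line along which they close (so a half turn about z gives the same grasp; the last joint's range is limited). The gripper opens to 91 mm and grips with 3 to 60 N. Pads are 32 mm wide; open, the fingers measure 118 mm over their backs; the gripper's body (76 mm by 178 mm) begins 60 mm behind the grasp point.
Start: joints at [1.179, 0.494, 1.345, -0, 1.302, -0.096], TCP at [182.784, 597.676, 213.915] pointing down, gripper open.
Joint ranges: [-2.91, 2.91], [-0.82, 2.16], [0.22, 2.67], [-1.22, 4.37], [0.12, 2.79], [-3.08, 3.08]. Speed limits (rad/s): [1.89, 1.89, 2.57, 3.01, 3.01, 3.01].

## Interface

Orientations are given as a unit quaternion [w, x, y, z].
In Python, from station import observe, camera, close_job gives the robot as it stands. The module is installed in compiled form; this text tells all that it offers.
- The arm moves only by the tool arm_command, never from a script. Its argument "rows" is a list of rows, each an object with "slide": the shift along the tool's x, y, z in mm, a list of three; "turn": the turn about the tool's z in rad; "jaw": the finger opening in mm, from 0 to 91.2. A call has 1 to 12 rows; each row is the pose to reach, as a shift and turn from the pose commanded when the call began, along the tool's axes at that moment; what a row does not reach only later rows make up. A row lasts 1/10 s, in which the tool goes at most 50 mm and 8.59 degrees, less where a joint would pass 70% of its speed; a pose out of reach is approached as far as the arm can. A call with a gripper value outside its range is refused whole. The fingers move at their own pace and stop on an object; the grip force is fixed at half the most. Time passes only in rows, so rows that repeat a pose let the fingers close. It gives the time, the measured TCP pose, the force, the opening and the grip force at its end, in the units of the state.
- observe(): the state, without advancing time (a new reading comes with each control period).
- camera(name): name is "side" or "top"; returns a dict with "img" (384x512x3 uint8, blue, green, red), "depth" (384x512 float32, mm along the optical axis (not along the pixel's ray), 0 where there is no reading), "intrinsics" (3x3 intrinsics, pixels), "distortion" ([k1, k2, p1, p2, k3] as OpenCV has them; the pictures are not rectified), "cam_to_world" (4x4, takes a point from camera to world coordinates). Camera axes: x right, y down, z forward; pixel columns grow to the right and rows downward; lengths in mm; the calibration is good to about 2 mm. A picture is of the moment at which its call begins.
- close_job(): hands the job in; it is judged then, once.
The state is a dict: "time_s": time; "qpos": joint angles; "joint_vel": joint speeds; "joint_torque": joint torques, N m; "position": TCP position; "orientation": TCP orientation; "wrist_force": force on the tool from outside, world axes, zero at the start; "moment": the same for the moment, N m; "grip_width": finger opening in mm; "gripper_force": force on a finger pad.
Only numpy, scipy, OpenCV 4.12 (cv2) and the standard library are available. Lean on these libraries where they do the work, as an engineer would, in place of code of your own. Each camera call takes 0.05 s, during which the arm holds its last target. There are 200 camera calls.

## Task

Close up after cleaning the knock box: push its grounds drawer fully home, then turn the key that stands in the lock a quarter turn clockwise, as far as it goes, so that the drawer is locked. Pull the key out and stand it in the plain metal tool cup, blade down, and stand the brush that lies across the tray in the same cup, bristles up. Keep the tool cup standing, and leave the espresso cup on the knock box and the jar and milk jug beside it where they are.

Things in the scene. Friction and masses are not known exactly. Their poses are not given: they have to be found in the camera images.
- knockbox: The knock box: a low brushed-steel housing fixed to the counter, 300 mm deep (x), 280 mm wide (y), 105 mm high, with a ribbed mat on the rear half of its top. Origin: centre of its underside. Its front faces -x, towards the robot; y to the left.
- drawer_front (a point): Middle of the flat front face of the knock box's grounds drawer, 272 mm wide, spanning 12 to 98 mm above the counter, dark finger recess at its upper middle. The face looks along this frame's -x, towards the robot; push along +x. When home, the face stands 4 mm before the housing's front edge.
- drawer (a joint): How far the drawer stands open, in m: 0 is fully home (a hard stop), up to 0.14. It slides with about 2 N of friction and stays where it is left; wherever the front face is pushed it slides straight.
- lock_top (a point): Slotted lock near the front left corner of the housing's top, 90 mm left of its middle and 35 mm behind its front edge: a brass barrel of 32 mm diameter in a pale rosette. Point: on its upright axis at its face, 113 mm above the counter. The slot is 18.5 mm long (this frame's y; left to right across the housing when unlocked), 5.4 mm wide, 20 mm deep.
- lock (a joint): Turn of the lock in rad, clockwise seen from above: 0 unlocked (the start), 1.57 locked, with stops at both ends. It turns with about 0.1 N m of friction and stays where it is left.
- key_grip (a point): Middle of the key's flat orange handle: 12 mm thick along this frame's x, 34 mm wide along y (in line with the blade), 66 mm tall along z. The key starts standing upright and loose in the lock's slot, its handle's middle 218 mm above the counter, the blade's lowest 20 mm in the slot.
- key_center (a point): Half-way up the loose service key, 155 mm long, about 60 g: a steel blade 4 mm thick, 16.5 mm wide, 28 mm long, then a 9 mm round shank, and from 83 mm above the tip a collar and the orange handle (see key_grip, 47 mm above this point). z runs from the blade to the handle.
- key_tip (a point): The lower end of the key's blade, 77.5 mm below key_center.
- brush_center (a point): Half-way along the loose cleaning brush (220 mm, about 50 g), on its axis; x points to the bristles. Blue handle 16 mm wide (y), 12 mm thick (z), from 110 mm behind this point to 60 mm before it, then a steel ferrule, 18 mm across, to 78 mm, black bristles, up to 23 mm across, to 110 mm. It starts level across the tray's rims, axis 36 mm above the counter, bristles away from the robot.
- brush_foot (a point): The bare end of the brush's handle, 110 mm behind brush_center.
- tray: Open grey plastic tray fixed on the counter, 110 mm (x, along the brush) by 170 mm (y), 30 mm high, walls 4 mm, floor 4 mm thick, empty under the brush; between the rims the fingers can reach down beside the handle. Origin: centre of its underside.
- cup_in (a point): Centre of the inner floor, 5 mm above the counter, of the tool cup: a loose, straight, round brushed-steel cup without a handle, 78 mm outer and 72 mm inner diameter, 110 mm high, about 450 g, empty at the start. It stands to one side of the knock box, the tray with the brush to the other; they may change sides.
- cup_rim (a point): Centre of the tool cup's mouth, 105 mm above cup_in.
- tablets: White jar of cleaning tablets with a blue cap, 64 mm diameter, 95 mm high. Leave it. Origin: underside.
- milkjug: Steel milk jug, 84 mm diameter, 105 mm high, handle at +y. Leave it. Origin: underside.
- espresso: White espresso cup, 64 mm diameter, 55 mm high, standing on the middle of the knock box's top. Leave it. Origin: underside.

How it is judged (in metres and radians):
On the way, in this order (a step that is already met when the one before it is completed fails the run):
1. the grounds drawer is pushed home (value of joint drawer below 0.005 m), for 0.1 s.
2. with the drawer home, the lock is turned a quarter turn (value of joint drawer below 0.005 m and value of joint lock above 1.35 rad), for 0.1 s.
At the end, for the whole second after the job is handed in: Drawer home within 5 mm, lock past 77 degrees; key and brush stand in the tool cup, blade tip and bare handle end within 40 mm of its floor and 42 mm of its axis, leaning under 43 degrees, key handle and bristles up; the cup stands on the counter within 6 degrees of upright (all of step 2 and horizontal distance between each of key_tip, brush_foot and cup_in below 0.042 m and z of key_tip in the frame of cup_in between -0.01 and 0.04 m and angle between key_center's own z axis and vertical below 0.75 rad and z of brush_foot in the frame of cup_in between -0.01 and 0.04 m and angle between brush_center's own x axis and vertical below 0.75 rad and angle between cup_in's own z axis and vertical below 0.1 rad and height (world z) of cup_in between -0.005 and 0.015 m); the robot touches nothing.
It fails at once if the espresso cup, tablet jar or milk jug is shoved or knocked over (moved more than 50 mm) (distance of any of tablets, milkjug, espresso from where it was at the start of the episode above 0.05 m).
It fails at once if the tool cup is knocked over (angle between cup_in's own z axis and vertical above 0.6 rad).
It also fails if it takes over 72 s, if anything falls off the work surface, if the arm or the gripper's body presses on something with over 40 N, if the wrist force passes 120 N, or if a joint passes its speed limit or range.

## Working session

There is one attempt and no reset: what is moved stays moved. The work goes in short steps, Python scripts to look and compute and a tool call to move; the robot and the scene stay as the last step left them, time stands still between calls to the robot, and variables do not carry over. Pictures are saved under pics/ and viewed, at most 10 in all, crops included, and the job is handed in when it is done.

Besides the shell and the picture viewer there is one more tool, called after ">>>" by a JSON object that holds its "name" and its "arguments", one argument or row to a line. arm_command: Moves the arm, as the interface text tells. Its arguments: {"type":"object","properties":{"rows":{"type":"array"}},"required":["rows"]}

```bash
mkdir -p pics; cat > h.py <<'E'
import numpy as np,cv2
from station import observe,camera,close_job
def pts(c):
    h,w=c["depth"].shape
    u,v=np.meshgrid(np.arange(w),np.arange(h))
    n=cv2.undistortPoints(np.stack([u,v],-1).reshape(-1,1,2).astype(np.float64),c["intrinsics"],np.array(c["distortion"])).reshape(h,w,2)
    d=c["depth"].astype(float)
    P=np.dstack([n*d[...,None],d])
    T=np.array(c["cam_to_world"]);W=P@T[:3,:3].T+T[:3,3];W[d==0]=np.nan
    return W
def ray(c,uv,z):
    n=cv2.undistortPoints(np.array(uv,float).reshape(-1,1,2),c["intrinsics"],np.array(c["distortion"])).reshape(-1,2)
    T=np.array(c["cam_to_world"]);d=np.c_[n,np.ones(len(n))]@T[:3,:3].T;o=T[:3,3]
    return o+d*((z-o[2])/d[:,2])[:,None]
E
python3 - <<'E'
from h import *
o=observe();print(o["position"],o["orientation"],o["time_s"])
for n in("top","side"):
    c=camera(n);cv2.imwrite(f"pics/{n}0.png",c["img"]);np.savez(f"{n}0.npz",**c)
    print(n,np.round(c["cam_to_world"],2).tolist())
E
```

```text
[182.63252095 597.31231545 213.31929166] [-1.56200104e-04  1.47870766e-01  9.89006494e-01 -6.06103246e-04] 0.0
top [[0.01, -0.99, 0.13, 412.28], [-1.0, -0.01, 0.0, -17.48], [0.0, -0.13, -0.99, 1102.36], [0.0, 0.0, 0.0, 1.0]]
side [[0.74, -0.51, 0.43, -5.66], [-0.67, -0.58, 0.46, -637.28], [0.02, -0.63, -0.78, 1189.7], [0.0, 0.0, 0.0, 1.0]]
```

View pics/top0.png

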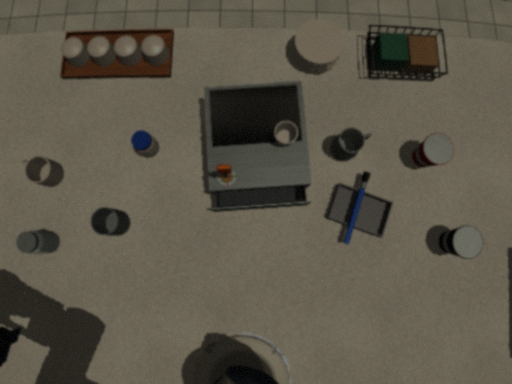

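View pics/side0.png

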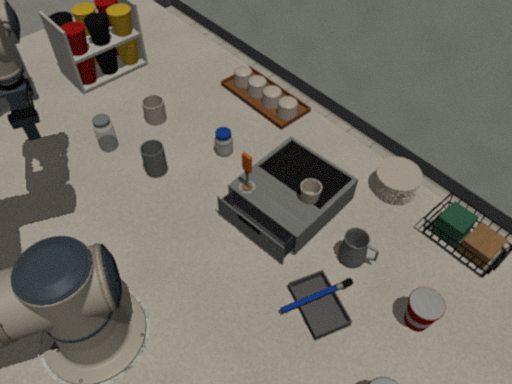

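Top view: the drawer is open at about (258,195), with the key's orange handle at (224,169). The tool cup is at (110,222), the brush runs (347,240)–(365,176) across the tray at (358,210), the tablet jar is at (142,141) and the jug at (349,142). The side view agrees: key (247,162), cup (153,158), brush (316,297).

```bash
cat > m.py <<'E'
from h import *
for n in("top","side"):
    c=dict(np.load(f"{n}0.npz"));W=pts(c);hsv=cv2.cvtColor(c["img"],cv2.COLOR_BGR2HSV)
    H,S,V=[hsv[...,i].astype(int) for i in range(3)]
    z=W[...,2];x=W[...,0];y=W[...,1]
    reg=(x>250)&(x<750)&(y>-350)&(y<420)
    def st(name,m):
        P=W[m];
        if len(P)<4: print(n,name,len(P));return
        (cx,cy),(w,h),a=cv2.minAreaRect(P[:,:2].astype(np.float32))
        print(n,name,len(P),"med",np.median(P,0).round(1),"rect",np.round([cx,cy,w,h,a],1),"z",np.percentile(P[:,2],[5,95]).round(1))
    org=(H<15)&(S>150)&(V>80)&(x<560)&reg
    st("key",org&(z>150))
    blue=(H>100)&(H<130)&(S>150)&reg
    st("brush",blue&(y<0)&(z>20)); st("cap",blue&(y>0))
    st("housing",reg&(z>98)&(z<112)&(abs(y)<180)&(x<700)&(y<140)&(y>-180))
    st("drawer",reg&(z>80)&(z<102)&(y<140)&(y>-180)&(x<450))
    if n=="top": u,v=110,222
    else: u,v=153,158
    box=np.zeros(z.shape,bool);box[v-25:v+26,u-25:u+26]=1
    st("cup",box&(z>100)&(z<118))
    st("cupall",box&(z>20))
    if n=="top":u,v=358,210
    else:u,v=318,303
    box[:]=0;box[v-45:v+45,u-45:u+45]=1
    st("tray",box&(z>20)&(z<33)&~blue)
    st("black bristle",box&(z>31)&(V<60)&~blue)
    st("jug",reg&(z>98)&(y<-150)&(y>-330)&(x>450))
    st("esp",reg&(z>140)&(x>500)&(abs(y)<150))
    if n=="top":print(c["intrinsics"][0])
    cv2.imwrite(f"pics/k_{n}.png",cv2.resize(c["img"][140:220,190:320] if n=="top" else c["img"][130:260,200:370],None,fx=4.5,fy=4.5,interpolation=cv2.INTER_CUBIC))
E
python3 m.py
```

```text
top key 0
top brush 250 med [ 490.5 -318.8   40.9] rect [ 485.1 -318.4   16.1  160.1   71.3] z [37.3 44.5]
top cap 249 med [685.3 293.7  94. ] rect [6.865e+02 1.714e+02 4.830e+01 2.954e+02 3.000e-01] z [91.2 96.9]
top housing 5056 med [627.2 -34.6 104.6] rect [605.8 -39.4 206.3 281.3   4.2] z [101.3 108.1]
top drawer 0
top cup 148 med [457.8 383.4 108.1] rect [455.8 380.5  73.8  75.7   1.2] z [101.3 111.8]
top cupall 680 med [456.2 390.4  72.8] rect [455.7 381.   73.8  78.7   1.3] z [ 25.9 110. ]
top tray 336 med [ 504.2 -354.9   28.4] rect [ 481.  -336.   171.   166.7   70.7] z [21.6 31.8]
top black bristle 137 med [ 581.3 -347.2   40.7] rect [ 502.4 -334.9  175.5  171.8   28.6] z [31.7 47.8]
top jug 737 med [ 655.7 -165.3  104.1] rect [ 631.5 -240.1  179.2  234.7   89.7] z [100.6 107.5]
top esp 323 med [667.3 -83.6 160.1] rect [639.7 -39.2  60.5 239.7  37.9] z [144.1 247.8]
[370.0765917    0.         249.67682346]
side key 0
side brush 324 med [ 486.3 -321.7   41.8] rect [ 573.7 -167.6  372.5  228.3   69.7] z [36.7 47. ]
side cap 144 med [684.8 287.4  94.9] rect [696.4 166.9 282.5 143.6  71.9] z [ 85.5 101.2]
side housing 3342 med [622.9 -44.  105.8] rect [601.4 -37.5 205.9 286.1   2.1] z [101.5 109.7]
side drawer 0
side cup 126 med [454.6 375.1 106.5] rect [456.9 381.4  77.8  74.3  79.6] z [100.9 112.1]
side cupall 703 med [453.8 362.   74.5] rect [457.1 381.4  81.4  76.7  88.8] z [ 27.3 108.9]
side tray 502 med [ 516.7 -337.6   28.2] rect [ 525.2 -336.1  239.6  247.7   47.2] z [21.  32.3]
side black bristle 83 med [ 595.9 -359.7   42.4] rect [ 518.9 -326.3  223.3  202.9   48.8] z [31.5 50.1]
side jug 648 med [ 658.6 -167.9  105.4] rect [ 632.  -239.9  179.7  235.2   89.9] z [ 99.6 109.6]
side esp 441 med [666.5 -82.  160.9] rect [652.2 -33.3  68.1 237.9  29.3] z [143.2 247.1]
```

View pics/k_top.png

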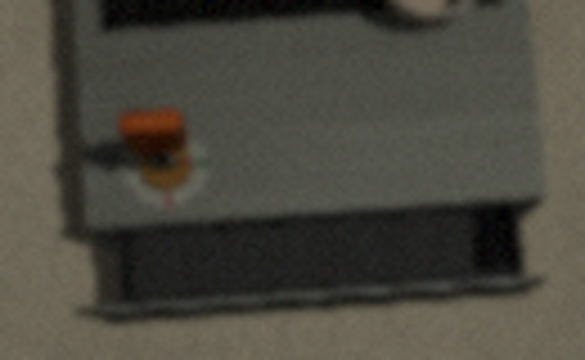

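Crop: the key handle stands upright (lighter top face spans (120–185,115)). The barrel is at about (165,168), the housing front edge runs (90,230)–(535,200) and the drawer face top (90,312)–(535,282).

```bash
python3 - <<'E'
from h import *
t=dict(np.load("top0.npz"));s=dict(np.load("side0.npz"))
px=lambda a:[[190+(a[0]+.5)/4.5-.5,140+(a[1]+.5)/4.5-.5]]
def yaw(a,b): d=a-b; return np.arctan2(-d[0],d[1])
e=ray(t,[px((90,230))[0],px((535,200))[0]],105);d=ray(t,[px((90,312))[0],px((535,282))[0]],98)
print("edge",e.round(1),yaw(*e)," drawer",d.round(1),yaw(*d)); 
print("barrel",ray(t,px((165,168)),113).round(1))
for n,c in(("top",t),("side",s)):
    W=pts(c);hsv=cv2.cvtColor(c["img"],cv2.COLOR_BGR2HSV);H,S,V=[hsv[...,i].astype(int) for i in range(3)]
    m=((H<14)&(S>170)&(V>60)).astype(np.uint8)
    k,l,st,ce=cv2.connectedComponentsWithStats(m)
    for i in range(1,k):
        if st[i,4]>30:
            P=W[l==i];print(n,ce[i].round(1),st[i],np.nanmedian(P,0).round(1),np.nanpercentile(P[:,2],[5,95]).round(), ray(c,[ce[i]],218).round(1) if n=="side" else "")
            q=P[P[:,2]>243]
            if len(q)>4 and abs(np.nanmedian(P[:,1]))<150:print("  topface",len(q),q.mean(0).round(1),cv2.minAreaRect(q[:,:2].astype(np.float32)))
    b=(H>100)&(H<130)&(S>130)
    m=b&(W[...,2]>25)&(W[...,0]<600)&(W[...,1]<-250)&(W[...,1]>-420)
    v,u=np.where(m);P=ray(c,np.c_[u,v],40)
    dx,dy,cx,cy=cv2.fitLine(P[:,:2].astype(np.float32),cv2.DIST_HUBER,0,.1,.1).ravel()
    pr=(P[:,:2]-[cx,cy])@[dx,dy];lo,hi=np.percentile(pr,[.5,99.5]);f=np.array([dx,dy])
    print(n,"brush dir",f,"ends",[cx,cy]+f*lo,[cx,cy]+f*hi,hi-lo)
E
```

```text
edge [[ 541.8   93.   105. ]
 [ 563.6 -176.5  105. ]] 0.08095195915207941  drawer [[ 492.6   92.5   98. ]
 [ 514.3 -177.2   98. ]] 0.08025567530018134
barrel [[579.   47.9 113. ]]
top [166.1  35.8] [159  33  13   7  46] [1062.4  263.1    3.2] [0. 7.] 
top [149.8  68.5] [124  59  46  15 226] [944.7 313.7   3.5] [0. 7.] 
top [96.  69.6] [ 66  60  59  15 269] [943.6 491.6   3.2] [0. 6.] 
top [223.1 167. ] [217 165  13   5  60] [580.1  47.3 246.4] [240. 249.] 
  topface 52 [580.7  47.5 246.7] ((580.4910888671875, 47.3880615234375), (8.941287994384766, 28.602445602416992), 5.178524971008301)
top brush dir [ 0.95360535 -0.30105948] ends [ 408.20216388 -294.2540645 ] [ 563.15227673 -343.17283463] 162.4887194994513
side [104.3   3.6] [ 95   0  22  13 115] [ 697.7 1045.1  254.2] [235. 259.] [[ 729.4 1109.9  218. ]]
side [74.5 34.3] [ 61  21  25  34 375] [515.  941.  251.7] [173. 259.] [[527.6 981.6 218. ]]
side [87.5 72. ] [ 81  60  14  24 143] [513.5 932.5  77.8] [ 30. 118.] [[449.  734.3 218. ]]
side [246.6 162.4] [243 153   8  19 106] [578.7  42.6 224. ] [193. 248.] [[581.6  45.3 218. ]]
  topface 21 [580.1  45.  247. ] ((579.989501953125, 44.15220642089844), (10.03470516204834, 28.293209075927734), 6.858860015869141)
side brush dir [ 0.95229524 -0.3051782 ] ends [ 405.52934442 -296.27498812] [ 564.66310021 -347.27193756] 167.10548208654842
```

>>> {"name": "arm_command", "arguments": {
  "rows": [
    {"slide": [-462, -575, 0], "turn": -0.37, "jaw": 0},
    {"slide": [-462, -575, 0], "turn": -0.37, "jaw": 0},
    {"slide": [-462, -575, 0], "turn": -0.37, "jaw": 0},
    {"slide": [-462, -575, 0], "turn": -0.37, "jaw": 0},
    {"slide": [-462, -575, 0], "turn": -0.37, "jaw": 0},
    {"slide": [-462, -575, 0], "turn": -0.37, "jaw": 0},
    {"slide": [-462, -575, 0], "turn": -0.37, "jaw": 0},
    {"slide": [-462, -575, 0], "turn": -0.37, "jaw": 0},
    {"slide": [-462, -575, 0], "turn": -0.37, "jaw": 0},
    {"slide": [-462, -575, 0], "turn": -0.37, "jaw": 0},
    {"slide": [-462, -575, 0], "turn": -0.37, "jaw": 0},
    {"slide": [-462, -575, 0], "turn": -0.37, "jaw": 0}
  ]
}}

```text
time_s: 1.3
position: [405.0, 39.8, 214.0]
orientation: [0.0, -0.037, 0.999, 0.0]
wrist_force: [1.1, 0.7, 0.8]
grip_width: 0.6
gripper_force: 0.0
```

>>> {"name": "arm_command", "arguments": {
  "rows": [
    {"slide": [-42, -132, 0], "turn": 0, "jaw": 0},
    {"slide": [-42, -132, 0], "turn": 0, "jaw": 0},
    {"slide": [-42, -132, 0], "turn": 0, "jaw": 0},
    {"slide": [-42, -132, 50], "turn": 0, "jaw": 0},
    {"slide": [-42, -132, 100], "turn": 0, "jaw": 0},
    {"slide": [-42, -132, 150], "turn": 0, "jaw": 0},
    {"slide": [-42, -132, 163], "turn": 0, "jaw": 0},
    {"slide": [-62, -132, 163], "turn": 0, "jaw": 0},
    {"slide": [-77, -132, 163], "turn": 0, "jaw": 0},
    {"slide": [-87, -132, 163], "turn": 0, "jaw": 0},
    {"slide": [-97, -132, 163], "turn": 0, "jaw": 0},
    {"slide": [-107, -132, 163], "turn": 0, "jaw": 0}
  ]
}}

```text
time_s: 2.5
position: [521.1, -81.7, 50.8]
orientation: [-0.001, -0.037, 0.999, 0.0]
wrist_force: [-1.9, 1.3, -1.1]
grip_width: 0.5
gripper_force: 1.4
```

>>> {"name": "arm_command", "arguments": {
  "rows": [
    {"slide": [-5, 0, 0], "turn": 0, "jaw": 0},
    {"slide": [-8, 0, 0], "turn": 0, "jaw": 0},
    {"slide": [-10, 0, 0], "turn": 0, "jaw": 0}
  ]
}}

```text
time_s: 2.8
position: [531.2, -81.1, 51.0]
orientation: [-0.0, -0.037, 0.999, 0.0]
wrist_force: [-2.6, 1.2, -0.5]
grip_width: 0.2
gripper_force: 1.1
```

>>> {"name": "arm_command", "arguments": {
  "rows": [
    {"slide": [-3, 0, 0], "turn": 0, "jaw": 0},
    {"slide": [-5, 0, 0], "turn": 0, "jaw": 0},
    {"slide": [-7, 0, 0], "turn": 0, "jaw": 0}
  ]
}}

```text
time_s: 3.1
position: [537.7, -80.7, 50.9]
orientation: [-0.001, -0.037, 0.999, 0.0]
wrist_force: [-17.0, -5.2, 14.4]
grip_width: 0.1
gripper_force: 9.0
```

>>> {"name": "arm_command", "arguments": {
  "rows": [
    {"slide": [0, 0, 0], "turn": 0, "jaw": 0},
    {"slide": [30, 0, 0], "turn": 0, "jaw": 0},
    {"slide": [60, 0, -20], "turn": 0, "jaw": 0},
    {"slide": [60, 0, -70], "turn": 0, "jaw": 50},
    {"slide": [60, 0, -120], "turn": 0, "jaw": 50},
    {"slide": [60, 0, -170], "turn": 0, "jaw": 50},
    {"slide": [60, 0, -220], "turn": 0, "jaw": 50},
    {"slide": [60, 0, -230], "turn": 0, "jaw": 50}
  ]
}}

```text
time_s: 3.9
position: [480.7, -85.8, 286.7]
orientation: [0.004, -0.037, 0.999, -0.002]
wrist_force: [0.5, -0.7, 0.2]
grip_width: 37.5
gripper_force: 0.0
```

```bash
python3 - <<'E'
from h import *
o=observe();print(o["position"],o["qpos"].round(3) if hasattr(o["qpos"],"round") else o["qpos"])
c=camera("top");e=c["img"];cv2.imwrite("pics/top1.png",cv2.resize(e[130:220,180:330],None,fx=4.5,fy=4.5,interpolation=cv2.INTER_CUBIC))
E
```

```text
[480.71957686 -85.81209824 286.68497487] [-0.299  0.223  1.568 -0.     1.34  -1.943]
```

View pics/top1.png

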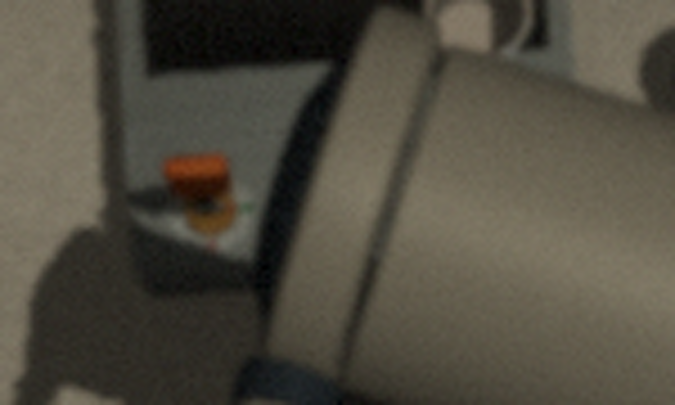

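>>> {"name": "arm_command", "arguments": {
  "rows": [
    {"slide": [-109, 125, 0], "turn": 1.56, "jaw": 50},
    {"slide": [-109, 125, 0], "turn": 1.56, "jaw": 50},
    {"slide": [-109, 125, 0], "turn": 1.56, "jaw": 50},
    {"slide": [-109, 125, 0], "turn": 1.56, "jaw": 50},
    {"slide": [-109, 125, 0], "turn": 1.56, "jaw": 50},
    {"slide": [-109, 125, 0], "turn": 1.56, "jaw": 50},
    {"slide": [-109, 125, 0], "turn": 1.56, "jaw": 50},
    {"slide": [-109, 125, 0], "turn": 1.56, "jaw": 50},
    {"slide": [-109, 125, 0], "turn": 1.56, "jaw": 50},
    {"slide": [-109, 125, 0], "turn": 1.56, "jaw": 50},
    {"slide": [-109, 125, 0], "turn": 1.56, "jaw": 50},
    {"slide": [-109, 125, 0], "turn": 1.56, "jaw": 50}
  ]
}}

```text
time_s: 5.15
position: [577.6, 47.5, 279.5]
orientation: [-0.001, 0.678, 0.735, -0.001]
wrist_force: [-0.2, 0.0, 0.8]
grip_width: 50.0
gripper_force: 0.0
```

```bash
python3 - <<'E'
from h import *
o=observe();print(o["position"],o["orientation"],o["qpos"])
c=camera("side");W=pts(c);hsv=cv2.cvtColor(c["img"],cv2.COLOR_BGR2HSV);H,S,V=[hsv[...,i].astype(int) for i in range(3)]
m=(H<14)&(S>170)&(V>60)&(W[...,2]>150)&(abs(W[...,1]-45)<40);v,u=np.where(m)
print(len(u),u.mean(),v.mean(),np.median(W[m],0),ray(c,[[u.mean(),v.mean()]],218))
cv2.imwrite("pics/side1.png",cv2.resize(c["img"][90:230,170:340],None,fx=4,fy=4,interpolation=cv2.INTER_CUBIC))
E
```

```text
[577.5963815   47.52668542 279.50937497] [-5.89429573e-04  6.77586135e-01  7.35442985e-01 -5.45193742e-04] [-2.08997693e-02  3.73190065e-01  1.36459003e+00 -3.72048681e-05
  1.40541796e+00 -1.02738425e-01]
116 246.68103448275863 162.70689655172413 [578.6236329   40.4373816  222.39155825] [[581.13773076  44.17941354 218.        ]]
```

View pics/side1.png

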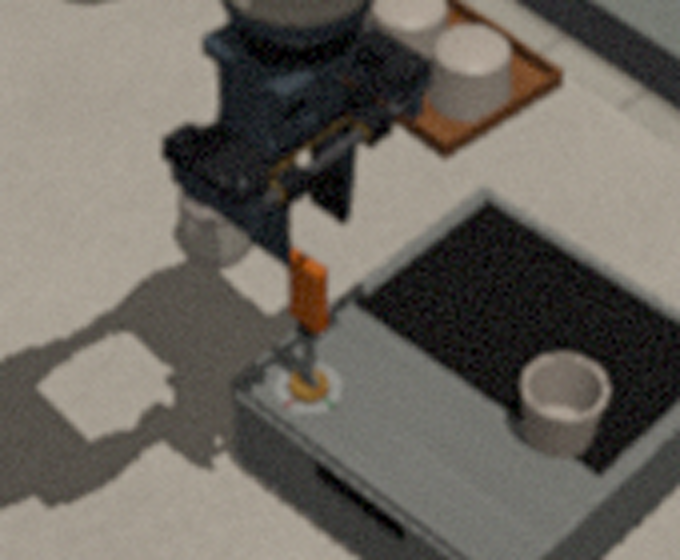

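>>> {"name": "arm_command", "arguments": {
  "rows": [
    {"slide": [-1, 3, 30], "turn": 0, "jaw": 50},
    {"slide": [-1, 3, 60], "turn": 0, "jaw": 50},
    {"slide": [-1, 3, 80], "turn": 0, "jaw": 30},
    {"slide": [-1, 3, 80], "turn": 0, "jaw": 20},
    {"slide": [-1, 3, 80], "turn": 0, "jaw": 0},
    {"slide": [-1, 3, 80], "turn": 0, "jaw": 0},
    {"slide": [-1, 3, 80], "turn": 0, "jaw": 0},
    {"slide": [-1, 3, 80], "turn": 0, "jaw": 0},
    {"slide": [-1, 3, 80], "turn": 0, "jaw": 0}
  ]
}}

```text
time_s: 6.1
position: [582.3, 46.8, 202.0]
orientation: [0.001, 0.677, 0.736, 0.001]
wrist_force: [5.8, 0.8, 4.4]
grip_width: 11.8
gripper_force: 30.0
```

>>> {"name": "arm_command", "arguments": {
  "rows": [
    {"slide": [0, 2, 0], "turn": 0, "jaw": 0},
    {"slide": [0, 2, 0], "turn": 0.14, "jaw": 0},
    {"slide": [0, 2, 0], "turn": 0.28, "jaw": 0},
    {"slide": [0, 2, 0], "turn": 0.42, "jaw": 0}
  ]
}}

```text
time_s: 6.5
position: [583.2, 46.9, 201.8]
orientation: [0.0, 0.817, 0.577, 0.0]
wrist_force: [0.4, 0.1, 9.9]
grip_width: 11.9
gripper_force: 30.0
```

>>> {"name": "arm_command", "arguments": {
  "rows": [
    {"slide": [0, 0, 0], "turn": 0.14, "jaw": 0},
    {"slide": [0, 0, 0], "turn": 0.28, "jaw": 0},
    {"slide": [0, 0, 0], "turn": 0.42, "jaw": 0},
    {"slide": [0, 0, 0], "turn": 0.56, "jaw": 0},
    {"slide": [0, 0, 0], "turn": 0.7, "jaw": 0},
    {"slide": [0, 0, 0], "turn": 0.84, "jaw": 0},
    {"slide": [0, 0, 0], "turn": 0.98, "jaw": 0},
    {"slide": [0, 0, 0], "turn": 1.12, "jaw": 0},
    {"slide": [0, 0, 0], "turn": 1.22, "jaw": 0},
    {"slide": [0, 0, 0], "turn": 1.22, "jaw": 0}
  ]
}}

```text
time_s: 7.5
position: [582.9, 47.3, 201.8]
orientation: [-0.0, 1.0, 0.006, 0.0]
wrist_force: [-2.0, 2.3, 11.9]
grip_width: 11.9
gripper_force: 30.0
```

```bash
python3 - <<'E'
from h import *
o=observe();print(o["position"],o["orientation"],o["wrist_force"],o["moment"],o["qpos"])
E
```

```text
[582.89220986  47.34310147 201.80867088] [-2.55350941e-04  9.99984800e-01  5.50425504e-03  1.95689630e-04] [-2.01072503  2.30334964 11.90934945] [0.60310293 0.63312837 0.02448191] [-2.13631207e-02  4.48738130e-01  1.46360719e+00  5.53047296e-04
  1.22886986e+00  1.53823930e+00]
```

>>> {"name": "arm_command", "arguments": {
  "rows": [
    {"slide": [0, 0, 0], "turn": 0.1, "jaw": 0},
    {"slide": [0, 0, 0], "turn": 0.1, "jaw": 0}
  ]
}}

```text
time_s: 7.7
position: [582.9, 47.4, 201.8]
orientation: [-0.0, 0.999, -0.044, 0.0]
wrist_force: [-0.7, 3.0, 13.0]
grip_width: 11.7
gripper_force: 30.0
```

```bash
python3 - <<'E'
from h import *
o=observe();print(o["position"],o["orientation"],o["wrist_force"],o["moment"])
E
```

```text
[582.94337534  47.38224239 201.81027277] [-2.80128402e-04  9.99027160e-01 -4.40976341e-02  2.32485819e-04] [-0.73128384  2.96699495 12.95900044] [0.724398   0.48473311 0.49497167]
```

>>> {"name": "arm_command", "arguments": {
  "rows": [
    {"slide": [0, 0, -2], "turn": -0.07, "jaw": 0},
    {"slide": [0, 0, -6], "turn": -0.07, "jaw": 0},
    {"slide": [0, 0, -14], "turn": -0.07, "jaw": 0},
    {"slide": [0, 0, -26], "turn": -0.07, "jaw": 0},
    {"slide": [0, 0, -50], "turn": -0.07, "jaw": 0},
    {"slide": [0, 0, -90], "turn": -0.07, "jaw": 0}
  ]
}}

```text
time_s: 8.3
position: [581.8, 46.7, 291.0]
orientation: [0.0, 1.0, -0.008, -0.002]
wrist_force: [0.2, 0.0, -0.6]
grip_width: 11.9
gripper_force: 30.0
```

```bash
python3 - <<'E'
from h import *
o=observe();print(o["position"],o["orientation"],o["wrist_force"],o["grip_width"])
c=camera("side");cv2.imwrite("pics/side2.png",cv2.resize(c["img"][60:230,170:340],None,fx=3.5,fy=3.5,interpolation=cv2.INTER_CUBIC))
E
```

```text
[581.7548877   46.71570202 291.03435577] [ 2.41213979e-04  9.99964754e-01 -8.19810994e-03 -1.79566761e-03] [ 0.15706314  0.01191613 -0.59259806] 11.895329147541263
```

View pics/side2.png

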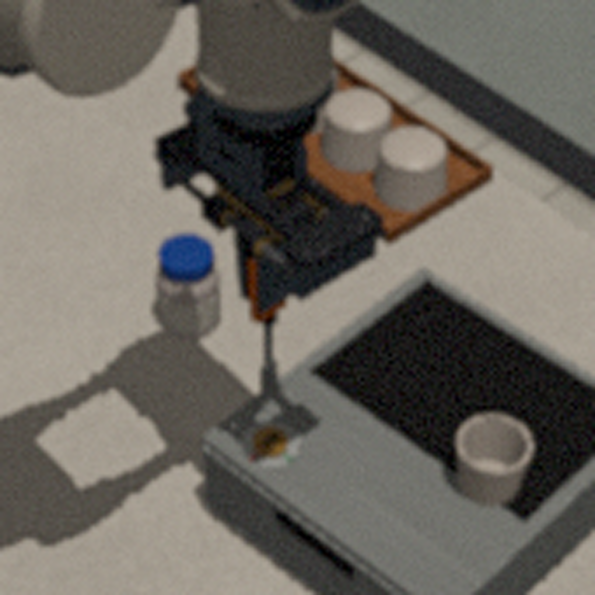

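>>> {"name": "arm_command", "arguments": {
  "rows": [
    {"slide": [-131, -344, 0], "turn": 0, "jaw": 0},
    {"slide": [-131, -344, 0], "turn": 0, "jaw": 0},
    {"slide": [-131, -344, 0], "turn": 0, "jaw": 0},
    {"slide": [-131, -344, 0], "turn": 0, "jaw": 0},
    {"slide": [-131, -344, 0], "turn": 0, "jaw": 0},
    {"slide": [-131, -344, 0], "turn": 0, "jaw": 0},
    {"slide": [-131, -344, 0], "turn": 0, "jaw": 0},
    {"slide": [-131, -344, 0], "turn": 0, "jaw": 0},
    {"slide": [-131, -344, 0], "turn": 0, "jaw": 0},
    {"slide": [-131, -344, 0], "turn": 0, "jaw": 0},
    {"slide": [-131, -344, 40], "turn": 0, "jaw": 0}
  ]
}}

```text
time_s: 9.45
position: [460.3, 393.3, 255.3]
orientation: [-0.002, 1.0, -0.008, 0.004]
wrist_force: [0.7, 0.1, -0.8]
grip_width: 11.9
gripper_force: 30.0
```

>>> {"name": "arm_command", "arguments": {
  "rows": [
    {"slide": [-2, 0, 30], "turn": 0, "jaw": 0},
    {"slide": [-2, 0, 60], "turn": 0, "jaw": 0},
    {"slide": [-2, 0, 90], "turn": 0, "jaw": 0},
    {"slide": [-2, 0, 115], "turn": 0, "jaw": 0},
    {"slide": [-2, 0, 130], "turn": 0, "jaw": 0},
    {"slide": [-2, 0, 130], "turn": 0, "jaw": 0}
  ]
}}

```text
time_s: 10.05
position: [455.1, 390.8, 119.4]
orientation: [0.001, 1.0, -0.009, -0.001]
wrist_force: [-1.1, -0.0, -0.1]
grip_width: 12.0
gripper_force: 30.0
```

>>> {"name": "arm_command", "arguments": {
  "rows": [
    {"slide": [0, 0, 0], "turn": 0, "jaw": 50},
    {"slide": [0, 0, 0], "turn": 0, "jaw": 60},
    {"slide": [0, 0, -10], "turn": 0, "jaw": 70},
    {"slide": [0, 0, -40], "turn": 0, "jaw": 70},
    {"slide": [0, 0, -90], "turn": 0, "jaw": 70},
    {"slide": [0, 0, -140], "turn": 0, "jaw": 70},
    {"slide": [0, 0, -180], "turn": 0, "jaw": 70}
  ]
}}

```text
time_s: 10.75
position: [455.4, 393.1, 305.7]
orientation: [-0.001, 1.0, -0.008, 0.002]
wrist_force: [1.2, 0.9, 0.1]
grip_width: 65.1
gripper_force: 0.0
```

```bash
python3 - <<'E'
from h import *
o=observe();print(o["position"],o["orientation"],o["qpos"])
c=camera("side");cv2.imwrite("pics/side3.png",cv2.resize(c["img"][60:220,90:330],None,fx=3,fy=3,interpolation=cv2.INTER_CUBIC))
E
```

```text
[455.35911477 393.08733026 305.66319869] [-0.001068    0.99996974 -0.00754802  0.00155272] [ 6.12935164e-01  3.86011361e-01  1.27261400e+00 -6.80386193e-05
  1.47919878e+00  2.19883379e+00]
```

View pics/side3.png

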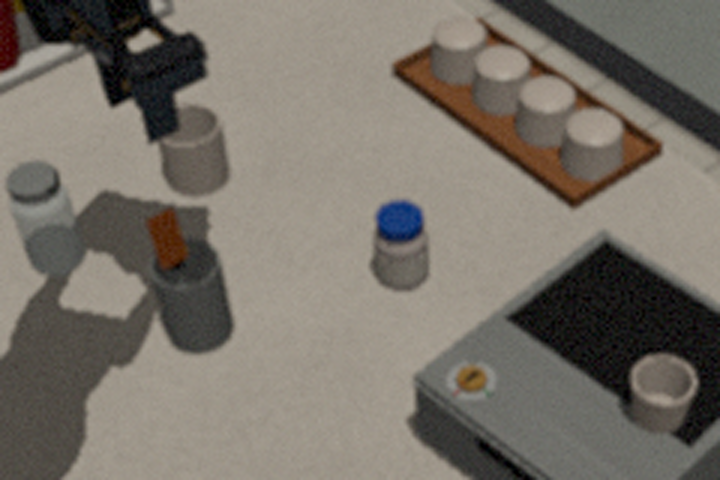

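>>> {"name": "arm_command", "arguments": {
  "rows": [
    {"slide": [95, 728, 0], "turn": 0.29, "jaw": 60},
    {"slide": [95, 728, 0], "turn": 0.29, "jaw": 60},
    {"slide": [95, 728, 0], "turn": 0.29, "jaw": 60},
    {"slide": [95, 728, 0], "turn": 0.29, "jaw": 60},
    {"slide": [95, 728, 0], "turn": 0.29, "jaw": 60},
    {"slide": [95, 728, 0], "turn": 0.29, "jaw": 60},
    {"slide": [95, 728, 0], "turn": 0.29, "jaw": 60},
    {"slide": [95, 728, 0], "turn": 0.29, "jaw": 60},
    {"slide": [95, 728, 0], "turn": 0.29, "jaw": 60},
    {"slide": [95, 728, 0], "turn": 0.29, "jaw": 60},
    {"slide": [95, 728, 0], "turn": 0.29, "jaw": 60},
    {"slide": [95, 728, 0], "turn": 0.29, "jaw": 60}
  ]
}}

```text
time_s: 12.0
position: [523.6, -205.3, 302.5]
orientation: [0.0, 0.988, -0.152, 0.001]
wrist_force: [1.4, 0.4, -0.1]
grip_width: 60.0
gripper_force: 0.0
```

```bash
python3 - <<'E'
from h import *
o=observe();print(o["position"],o["orientation"])
t=dict(np.load("top0.npz"));q=ray(t,[(343,184),(391,205),(378,236),(326,218)],30)[:,:2];f=np.array([.953,-.303]);print(q.round(0),((q-[509.5,-327])@f).round(0))
E
```

```text
[ 523.57470503 -205.29283437  302.51124244] [ 3.00505052e-04  9.88367029e-01 -1.52084503e-01  9.10394094e-04]
[[ 577. -291.]
 [ 516. -434.]
 [ 425. -392.]
 [ 476. -239.]] [ 53.  39. -61. -59.]
```

>>> {"name": "arm_command", "arguments": {
  "rows": [
    {"slide": [47, 120, 0], "turn": 0, "jaw": 60},
    {"slide": [47, 120, 0], "turn": 0, "jaw": 60},
    {"slide": [47, 120, 0], "turn": 0, "jaw": 60},
    {"slide": [47, 120, 50], "turn": 0, "jaw": 60},
    {"slide": [47, 120, 100], "turn": 0, "jaw": 60},
    {"slide": [47, 120, 150], "turn": 0, "jaw": 50},
    {"slide": [47, 120, 180], "turn": 0, "jaw": 50}
  ]
}}

```text
time_s: 12.7
position: [531.4, -331.0, 118.8]
orientation: [-0.001, 0.988, -0.152, -0.001]
wrist_force: [0.3, -0.2, -0.0]
grip_width: 50.5
gripper_force: 0.0
```

```bash
python3 - <<'E'
from h import *
o=observe();print(o["position"],o["orientation"],o["grip_width"])
t=dict(np.load("top0.npz"));print(ray(t,[(349,142)],105),ray(t,[(367,174)],36))
E
```

```text
[ 531.39951462 -331.03702627  118.77597399] [-5.07026407e-04  9.88361880e-01 -1.52116872e-01 -9.97041246e-04] 50.49811682492415
[[ 684.09099448 -291.71551783  105.        ]] [[ 606.6533437  -362.26468032   36.        ]]
```

>>> {"name": "arm_command", "arguments": {
  "rows": [
    {"slide": [0, 2, 40], "turn": 0, "jaw": 50},
    {"slide": [0, 2, 75], "turn": 0, "jaw": 50},
    {"slide": [0, 2, 91], "turn": 0, "jaw": 40},
    {"slide": [0, 2, 91], "turn": 0, "jaw": 25},
    {"slide": [0, 2, 91], "turn": 0, "jaw": 15},
    {"slide": [0, 2, 91], "turn": 0, "jaw": 15},
    {"slide": [0, 2, 91], "turn": 0, "jaw": 15},
    {"slide": [0, 2, 91], "turn": 0, "jaw": 15}
  ]
}}

```text
time_s: 13.5
position: [532.7, -334.2, 31.5]
orientation: [0.001, 0.988, -0.152, 0.001]
wrist_force: [-0.6, 0.3, 9.9]
grip_width: 15.8
gripper_force: 30.0
```

>>> {"name": "arm_command", "arguments": {
  "rows": [
    {"slide": [0, 0, -30], "turn": 0, "jaw": 10},
    {"slide": [0, 0, -80], "turn": 0, "jaw": 10},
    {"slide": [0, 0, -130], "turn": 0, "jaw": 10},
    {"slide": [0, 0, -170], "turn": 0, "jaw": 10},
    {"slide": [0, 0, -170], "turn": 0, "jaw": 10}
  ]
}}

```text
time_s: 14.0
position: [534.3, -335.3, 206.7]
orientation: [0.003, 0.988, -0.152, 0.005]
wrist_force: [0.4, 0.4, -0.6]
grip_width: 15.6
gripper_force: 30.0
```

```bash
cat >> h.py <<'E'
def brush(zmin=45):
    # fit 3D line to the blue handle from both cameras' depth, near TCP
    o=observe();p=np.array(o["position"]);A=[]
    for n in("side","top"):
        c=camera(n);W=pts(c);hsv=cv2.cvtColor(c["img"],cv2.COLOR_BGR2HSV);H,S,V=[hsv[...,i].astype(int) for i in range(3)]
        m=(H>105)&(H<125)&(S>170)&(V>50)&(np.linalg.norm(W-p,axis=2)<200);A.append(W[m])
        print(n,m.sum(),end=" ")
        if m.sum()>10:
            P=A[-1];d=np.linalg.svd(P-np.median(P,0),full_matrices=False)[2][0];d*=np.sign(d[2]) if abs(d[2])>.2 else 1
            t=(P-np.median(P,0))@d;print("dir",d.round(2),"elev",round(np.degrees(np.arcsin(d[2])),1),"ends",(np.median(P,0)+d*np.percentile(t,2)).round(0),(np.median(P,0)+d*np.percentile(t,98)).round(0))
    print("tcp",p.round(1),np.round(o["orientation"],3),o["time_s"]);return c
E
python3 - <<'E'
from h import *
brush()
c=camera("side");cv2.imwrite("pics/side4.png",cv2.resize(c["img"][150:350,240:440],None,fx=3,fy=3,interpolation=cv2.INTER_CUBIC))
E
```

```text
side 232 dir [-0.96  0.29 -0.01] elev -0.6 ends [ 519. -332.  217.] [ 409. -299.  216.]
top 0 tcp [ 534.3 -335.3  206.7] [ 0.003  0.988 -0.152  0.005] 14.0
```

View pics/side4.png

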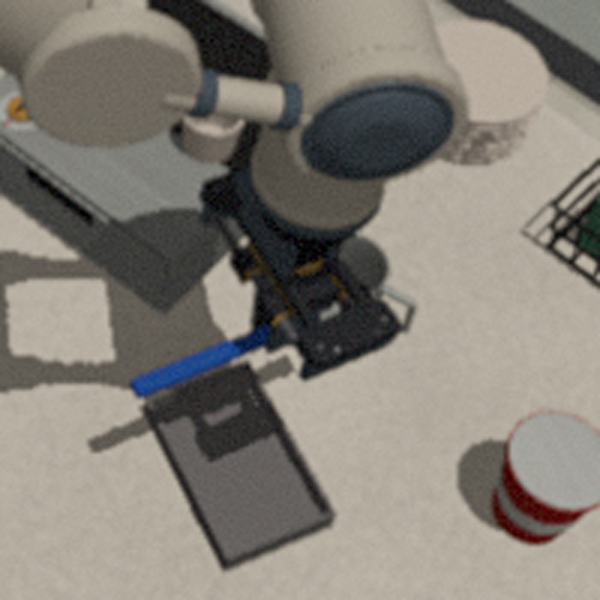

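The brush is held level, 10 mm above the TCP, with the handle in view from (135,385) to (275,335). I'll tilt it in the grip by levering the bristle end on the housing's front top edge.

>>> {"name": "arm_command", "arguments": {
  "rows": [
    {"slide": [-129, -242, 0], "turn": -0.39, "jaw": 10},
    {"slide": [-129, -242, 0], "turn": -0.39, "jaw": 10},
    {"slide": [-129, -242, 0], "turn": -0.39, "jaw": 10},
    {"slide": [-129, -242, 0], "turn": -0.39, "jaw": 10},
    {"slide": [-129, -242, 0], "turn": -0.39, "jaw": 10},
    {"slide": [-129, -242, 0], "turn": -0.39, "jaw": 10},
    {"slide": [-129, -242, 0], "turn": -0.39, "jaw": 10},
    {"slide": [-129, -242, 40], "turn": -0.39, "jaw": 10},
    {"slide": [-129, -242, 80], "turn": -0.39, "jaw": 10},
    {"slide": [-129, -242, 80], "turn": -0.39, "jaw": 10}
  ]
}}

```text
time_s: 15.15
position: [478.5, -63.7, 115.7]
orientation: [-0.001, 0.999, 0.042, -0.004]
wrist_force: [0.3, 0.2, 0.7]
grip_width: 15.4
gripper_force: 30.0
```

>>> {"name": "arm_command", "arguments": {
  "rows": [
    {"slide": [4, 0, 8], "turn": 0, "jaw": 10},
    {"slide": [4, 0, 16], "turn": 0, "jaw": 10},
    {"slide": [4, 0, 24], "turn": 0, "jaw": 10}
  ]
}}

```text
time_s: 15.45
position: [486.7, -64.1, 96.6]
orientation: [0.0, 0.999, 0.042, 0.001]
wrist_force: [-1.2, -1.1, 4.8]
grip_width: 16.1
gripper_force: 30.0
```

```bash
python3 - <<'E'
from h import *
o=observe();print(o["wrist_force"],o["moment"]);brush()
E
```

```text
[-1.23319674 -1.12048195  4.84416108] [-0.25953349 -0.01913754 -0.13974816]
side 180 dir [-0.98 -0.1  -0.18] elev -10.6 ends [474. -67. 105.] [360. -79.  84.]
top 57 dir [0.98 0.08 0.2 ] elev 11.7 ends [386. -72.  86.] [440. -67.  97.]
tcp [486.7 -64.1  96.6] [0.    0.999 0.042 0.001] 15.45
```

>>> {"name": "arm_command", "arguments": {
  "rows": [
    {"slide": [0, 0, 8], "turn": 0, "jaw": 10},
    {"slide": [0, 0, 16], "turn": 0, "jaw": 10},
    {"slide": [0, 0, 24], "turn": 0, "jaw": 10},
    {"slide": [3, 0, 27], "turn": 0, "jaw": 10},
    {"slide": [10, 0, 25], "turn": 0, "jaw": 10},
    {"slide": [17, 0, 23], "turn": 0, "jaw": 10},
    {"slide": [17, 0, 23], "turn": 0, "jaw": 10}
  ]
}}

```text
time_s: 16.25
position: [503.9, -62.2, 73.7]
orientation: [0.0, 0.999, 0.042, 0.001]
wrist_force: [0.2, 0.9, 6.6]
grip_width: 15.4
gripper_force: 30.0
```

```bash
python3 - <<'E'
from h import *
o=observe();print(o["wrist_force"],o["moment"]);brush()
E
```

```text
[0.16341092 0.91779688 6.60244078] [ 0.2379743  -0.35212162  0.10039618]
side 143 dir [0.84 0.09 0.54] elev 32.5 ends [396. -76.  17.] [493. -65.  80.]
top 47 dir [0.84 0.1  0.54] elev 32.4 ends [427. -68.  40.] [463. -64.  63.]
tcp [503.9 -62.2  73.7] [0.    0.999 0.042 0.001] 16.25
```

>>> {"name": "arm_command", "arguments": {
  "rows": [
    {"slide": [5, 0, -2], "turn": 0, "jaw": 10},
    {"slide": [10, 0, -4], "turn": 0, "jaw": 10},
    {"slide": [15, 0, -7], "turn": 0, "jaw": 10},
    {"slide": [20, 0, -10], "turn": 0, "jaw": 10},
    {"slide": [23, 0, -11], "turn": 0, "jaw": 10},
    {"slide": [23, 0, -11], "turn": 0, "jaw": 10}
  ]
}}

```text
time_s: 16.95
position: [526.2, -60.3, 84.4]
orientation: [0.0, 0.999, 0.042, 0.001]
wrist_force: [-0.3, 0.4, 2.2]
grip_width: 15.9
gripper_force: 30.0
```

```bash
python3 - <<'E'
from h import *
o=observe();print(o["wrist_force"],o["moment"],o["qpos"]);brush()
E
```

```text
[-0.26457596  0.40048968  2.16077582] [ 0.0266445  -0.01138424 -0.00202715] [-2.26880535e-01  5.31167160e-01  1.72295122e+00  1.13342347e-04
  8.86437817e-01  1.25894271e+00]
side 149 dir [0.83 0.09 0.55] elev 33.3 ends [419. -74.  28.] [516. -63.  92.]
top 38 dir [0.81 0.04 0.59] elev 35.9 ends [458. -63.  52.] [491. -62.  76.]
tcp [526.2 -60.3  84.4] [0.    0.999 0.042 0.001] 16.95
```

>>> {"name": "arm_command", "arguments": {
  "rows": [
    {"slide": [0, 0, 3], "turn": 0, "jaw": 10},
    {"slide": [0, 0, 6], "turn": 0, "jaw": 10},
    {"slide": [2, 0, 7], "turn": 0, "jaw": 10},
    {"slide": [2, 0, 7], "turn": 0, "jaw": 10}
  ]
}}

```text
time_s: 17.45
position: [527.4, -60.4, 78.2]
orientation: [0.0, 0.999, 0.042, 0.0]
wrist_force: [-9.2, -0.7, 33.5]
grip_width: 15.6
gripper_force: 30.0
```

```bash
python3 - <<'E'
from h import *
o=observe();print(o["wrist_force"],o["moment"]);brush()
E
```

```text
[-9.23985323 -0.73501368 33.53335808] [-0.25128017  1.80277624  0.00329313]
side 140 dir [0.77 0.08 0.63] elev 39.1 ends [427. -73.  12.] [517. -64.  85.]
top 33 dir [0.77 0.05 0.64] elev 39.6 ends [464. -64.  44.] [492. -62.  68.]
tcp [527.4 -60.4  78.2] [0.    0.999 0.042 0.   ] 17.45
```

>>> {"name": "arm_command", "arguments": {
  "rows": [
    {"slide": [-8, 0, -30], "turn": 0, "jaw": 10},
    {"slide": [-8, 0, -80], "turn": 0, "jaw": 10},
    {"slide": [-8, 0, -130], "turn": 0, "jaw": 10},
    {"slide": [76, -286, -130], "turn": -1.57, "jaw": 10},
    {"slide": [76, -286, -130], "turn": -1.57, "jaw": 10},
    {"slide": [76, -286, -130], "turn": -1.57, "jaw": 10},
    {"slide": [76, -286, -130], "turn": -1.57, "jaw": 10},
    {"slide": [76, -286, -130], "turn": -1.57, "jaw": 10},
    {"slide": [76, -286, -130], "turn": -1.57, "jaw": 10},
    {"slide": [76, -286, -130], "turn": -1.57, "jaw": 10},
    {"slide": [76, -286, -130], "turn": -1.57, "jaw": 10},
    {"slide": [76, -286, -130], "turn": -1.57, "jaw": 10}
  ]
}}

```text
time_s: 18.75
position: [578.6, 231.8, 206.4]
orientation: [-0.0, 0.751, 0.66, -0.0]
wrist_force: [-0.8, 0.0, -1.2]
grip_width: 15.6
gripper_force: 30.0
```

```bash
python3 - <<'E'
from h import *
brush()
E
```

```text
side 271 dir [-0.72 -0.54  0.43] elev 25.6 ends [688. 308.  82.] [536. 194. 173.]
top 132 dir [0.1  0.76 0.64] elev 39.7 ends [564. 134. 143.] [574. 214. 210.]
tcp [578.6 231.8 206.4] [-0.     0.751  0.66  -0.   ] 18.75
```

>>> {"name": "arm_command", "arguments": {
  "rows": [
    {"slide": [0, 0, 35], "turn": -0.15, "jaw": 10},
    {"slide": [0, 0, 68], "turn": -0.21, "jaw": 10},
    {"slide": [0, 0, 68], "turn": -0.21, "jaw": 10},
    {"slide": [0, 0, 68], "turn": -0.21, "jaw": 10}
  ]
}}

```text
time_s: 19.25
position: [578.9, 231.2, 139.3]
orientation: [-0.0, 0.682, 0.731, -0.0]
wrist_force: [-0.2, -0.1, 0.1]
grip_width: 15.8
gripper_force: 30.0
```

>>> {"name": "arm_command", "arguments": {
  "rows": [
    {"slide": [-20, 0, 0], "turn": 0, "jaw": 10},
    {"slide": [-28, 0, 0], "turn": 0, "jaw": 10},
    {"slide": [-34, 0, 0], "turn": 0, "jaw": 10},
    {"slide": [-40, 0, 0], "turn": 0, "jaw": 10}
  ]
}}

```text
time_s: 19.65
position: [583.8, 194.0, 142.1]
orientation: [0.0, 0.682, 0.732, 0.004]
wrist_force: [-1.8, 20.4, 14.3]
grip_width: 15.5
gripper_force: 30.0
```

```bash
python3 - <<'E'
from h import *
print(observe()["wrist_force"]);brush()
E
```

```text
[-1.79686643 20.39252393 14.32816201]
side 109 dir [-0.53 -0.85 -0.06] elev -3.3 ends [664. 283. 127.] [568. 129. 116.]
top 85 dir [-0.05  0.71  0.7 ] elev 44.8 ends [586. 111.  73.] [582. 168. 130.]
tcp [583.8 194.  142.1] [0.    0.682 0.732 0.004] 19.65
```

>>> {"name": "arm_command", "arguments": {
  "rows": [
    {"slide": [-4, 0, -8], "turn": 0, "jaw": 10},
    {"slide": [-8, 0, -14], "turn": 0, "jaw": 10},
    {"slide": [-14, 0, -20], "turn": 0, "jaw": 10},
    {"slide": [-20, 0, -26], "turn": 0, "jaw": 10}
  ]
}}

```text
time_s: 20.15
position: [583.6, 171.0, 165.9]
orientation: [0.0, 0.681, 0.733, 0.0]
wrist_force: [1.0, 2.5, -2.8]
grip_width: 15.6
gripper_force: 30.0
```

```bash
python3 - <<'E'
from h import *
print(observe()["wrist_force"]);brush()
E
```

```text
[ 0.97249806  2.46885183 -2.84890069]
side 99 dir [0.09 0.63 0.77] elev 50.4 ends [579. 110.  94.] [588. 171. 169.]
top 48 dir [-0.06  0.55  0.83] elev 56.5 ends [586. 107.  81.] [582. 145. 139.]
tcp [583.6 171.  165.9] [0.    0.681 0.733 0.   ] 20.15
```

>>> {"name": "arm_command", "arguments": {
  "rows": [
    {"slide": [-4, 0, -4], "turn": 0, "jaw": 10},
    {"slide": [-8, 0, -7], "turn": 0, "jaw": 10}
  ]
}}

```text
time_s: 20.45
position: [583.9, 163.3, 172.0]
orientation: [-0.0, 0.68, 0.733, -0.0]
wrist_force: [-0.0, 1.9, -2.6]
grip_width: 15.3
gripper_force: 30.0
```

```bash
python3 - <<'E'
from h import *
print(observe()["wrist_force"]);brush()
c=camera("top");W=pts(c);hsv=cv2.cvtColor(c["img"],cv2.COLOR_BGR2HSV);H,S,V=[hsv[...,i].astype(int) for i in range(3)]
for n in("top","side"):
    c=camera(n);W=pts(c);hsv=cv2.cvtColor(c["img"],cv2.COLOR_BGR2HSV);H,S,V=[hsv[...,i].astype(int) for i in range(3)]
    r=np.hypot(W[...,0]-456,W[...,1]-381)<110
    m=(H<14)&(S>150)&(V>50)&r&(W[...,2]>90);P=W[m];print(n,"key handle",m.sum(),np.median(P,0),P[P[:,2]>np.percentile(P[:,2],80)].mean(0))
    m=r&(W[...,2]>102)&(W[...,2]<116)&(S<90);print("rim",cv2.minEnclosingCircle(W[m][:,:2].astype(np.float32)),cv2.minAreaRect(W[m][:,:2].astype(np.float32)))
E
```

```text
[-0.00598601  1.94428529 -2.63227766]
side 84 dir [-0.01  0.52  0.85] elev 58.7 ends [584. 112.  93.] [583. 155. 164.]
top 35 dir [-0.06  0.48  0.88] elev 61.3 ends [586. 108.  83.] [582. 137. 137.]
tcp [583.9 163.3 172. ] [-0.     0.68   0.733 -0.   ] 20.45
  return _methods._mean(a, axis=axis, dtype=dtype,
  ret = um.true_divide(
Traceback (most recent call last):
IndexError: index -1 is out of bounds for axis 0 with size 0
```

>>> {"name": "arm_command", "arguments": {
  "rows": [
    {"slide": [30, 0, -20], "turn": 0, "jaw": 10},
    {"slide": [60, 0, -60], "turn": 0, "jaw": 10},
    {"slide": [100, -20, -95], "turn": 0.14, "jaw": 10},
    {"slide": [150, -40, -100], "turn": 1.57, "jaw": 10},
    {"slide": [200, -60, -100], "turn": 1.57, "jaw": 10},
    {"slide": [212, -73, -100], "turn": 1.57, "jaw": 10},
    {"slide": [212, -73, -100], "turn": 1.57, "jaw": 10},
    {"slide": [212, -73, -100], "turn": 1.57, "jaw": 10},
    {"slide": [212, -73, -100], "turn": 1.57, "jaw": 10},
    {"slide": [212, -73, -100], "turn": 1.57, "jaw": 10},
    {"slide": [212, -73, -100], "turn": 1.57, "jaw": 10},
    {"slide": [212, -73, -100], "turn": 1.57, "jaw": 10}
  ]
}}

```text
time_s: 21.85
position: [495.5, 369.3, 271.7]
orientation: [0.0, 0.996, 0.088, -0.0]
wrist_force: [-0.1, 0.2, -1.5]
grip_width: 15.7
gripper_force: 30.0
```

>>> {"name": "arm_command", "arguments": {
  "rows": [
    {"slide": [0, 0, 0], "turn": 0.12, "jaw": 10},
    {"slide": [0, 0, 0], "turn": 0.12, "jaw": 10}
  ]
}}

```text
time_s: 22.05
position: [495.5, 369.3, 271.7]
orientation: [0.0, 1.0, 0.03, -0.0]
wrist_force: [0.3, -0.7, -0.5]
grip_width: 15.3
gripper_force: 30.0
```

```bash
python3 - <<'E'
from h import *
brush()
for n in("top","side"):
    c=camera(n);W=pts(c);hsv=cv2.cvtColor(c["img"],cv2.COLOR_BGR2HSV);H,S,V=[hsv[...,i].astype(int) for i in range(3)]
    r=np.hypot(W[...,0]-456,W[...,1]-381)<110
    m=(H<18)&(S>130)&(V>40)&r&(W[...,2]>80);P=W[m];print(n,"key handle",m.sum(),np.median(P,0) if m.sum() else "", P.max(0) if m.sum() else "")
    m=r&(W[...,2]>103)&(W[...,2]<115)&(S<90);
    if m.sum()>3: print("rim",m.sum(),cv2.minAreaRect(W[m][:,:2].astype(np.float32)))
cv2.imwrite("pics/side5.png",cv2.resize(c["img"][60:240,60:300],None,fx=3,fy=3,interpolation=cv2.INTER_CUBIC))
E
```

```text
side 85 dir [0.5  0.02 0.87] elev 60.1 ends [436. 361. 176.] [484. 363. 259.]
top 0 tcp [495.5 369.3 271.7] [ 0.    1.    0.03 -0.  ] 22.05
top key handle 74 [451.49642588 409.47999844 156.36575242] [469.59107595 419.42377569 161.47165079]
rim 87 ((453.24456787109375, 374.4836120605469), (63.48265838623047, 75.46591186523438), 71.8218765258789)
side key handle 123 [450.55412174 401.88759658 123.79571171] [517.94997524 419.43655861 387.74423915]
rim 75 ((458.24609375, 375.5260009765625), (76.50970458984375, 67.48863983154297), 4.156279563903809)
```

View pics/side5.png

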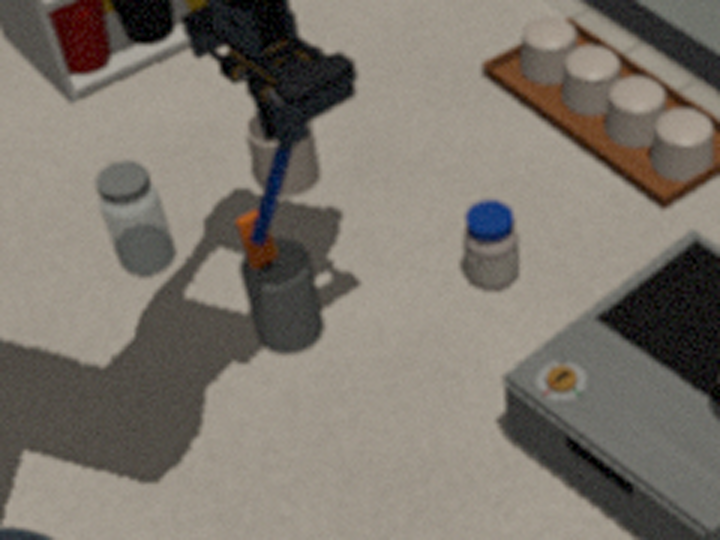

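>>> {"name": "arm_command", "arguments": {
  "rows": [
    {"slide": [0, 0, 40], "turn": 0, "jaw": 10},
    {"slide": [0, 0, 75], "turn": 0, "jaw": 10},
    {"slide": [0, 0, 90], "turn": 0, "jaw": 10},
    {"slide": [0, 0, 105], "turn": 0, "jaw": 10},
    {"slide": [0, 0, 105], "turn": 0, "jaw": 10}
  ]
}}

```text
time_s: 22.75
position: [494.9, 369.1, 165.1]
orientation: [0.001, 0.999, 0.032, -0.001]
wrist_force: [0.7, 1.5, -1.8]
grip_width: 15.5
gripper_force: 30.0
```

```bash
python3 - <<'E'
from h import *
print(observe()["wrist_force"]);brush()
E
```

```text
[ 0.73201061  1.53482998 -1.75252808]
side 68 dir [-0.95  0.32  0.08] elev 4.8 ends [667. 296. 101.] [454. 367. 120.]
top 17 dir [-0.3  -0.95  0.05] elev 2.8 ends [668. 311.  95.] [660. 287.  97.]
tcp [494.9 369.1 165.1] [ 0.001  0.999  0.032 -0.001] 22.75
```

>>> {"name": "arm_command", "arguments": {
  "rows": [
    {"slide": [0, 0, 10], "turn": 0, "jaw": 10},
    {"slide": [0, 0, 20], "turn": 0, "jaw": 10},
    {"slide": [0, 0, 30], "turn": 0, "jaw": 10},
    {"slide": [0, 0, 38], "turn": 0, "jaw": 10},
    {"slide": [0, 0, 38], "turn": 0, "jaw": 10}
  ]
}}

```text
time_s: 23.35
position: [494.9, 369.2, 127.5]
orientation: [0.0, 1.0, 0.031, -0.001]
wrist_force: [-1.8, 0.4, -1.4]
grip_width: 16.0
gripper_force: 30.0
```

>>> {"name": "arm_command", "arguments": {
  "rows": [
    {"slide": [0, 0, 0], "turn": 0, "jaw": 45},
    {"slide": [0, 0, 0], "turn": 0, "jaw": 45},
    {"slide": [0, 0, -5], "turn": 0, "jaw": 45},
    {"slide": [0, 0, -30], "turn": 0, "jaw": 45},
    {"slide": [0, 0, -80], "turn": 0, "jaw": 45},
    {"slide": [0, 0, -130], "turn": 0, "jaw": 45},
    {"slide": [0, 0, -180], "turn": 0, "jaw": 45},
    {"slide": [0, 0, -200], "turn": 0, "jaw": 45}
  ]
}}

```text
time_s: 24.15
position: [496.6, 370.2, 335.1]
orientation: [-0.002, 1.0, 0.031, 0.003]
wrist_force: [0.7, 0.4, 0.1]
grip_width: 44.8
gripper_force: 0.0
```

```bash
python3 - <<'E'
from h import *
print(observe()["position"])
I=[]
for n in("side","top"):
    c=camera(n);W=pts(c);hsv=cv2.cvtColor(c["img"],cv2.COLOR_BGR2HSV);H,S,V=[hsv[...,i].astype(int) for i in range(3)]
    m=(H>105)&(H<125)&(S>150)&(V>40)&(np.hypot(W[...,0]-460,W[...,1]-381)<110)&(W[...,2]<300);P=W[m]
    if m.sum()>5:
        d=np.linalg.svd(P-P.mean(0),full_matrices=False)[2][0];d*=np.sign(d[2]);t=(P-P.mean(0))@d;print(n,m.sum(),d.round(2),np.degrees(np.arccos(d[2])).round(1),(P.mean(0)+d*t.min()).round(0),(P.mean(0)+d*t.max()).round(0))
    I.append(c["img"])
cv2.imwrite("pics/s6.png",np.hstack([cv2.resize(I[0][60:240,70:250],(400,400)),cv2.resize(I[1][130:270,50:190],(400,400))]))
E
```

```text
[496.63904419 370.18181062 335.10672348]
side 68 [ 0.46 -0.14  0.87] 29.0 [462. 374.  80.] [502. 362. 155.]
top 25 [ 0.48 -0.1   0.87] 29.5 [435. 381.  39.] [476. 373. 112.]
```

View pics/s6.png

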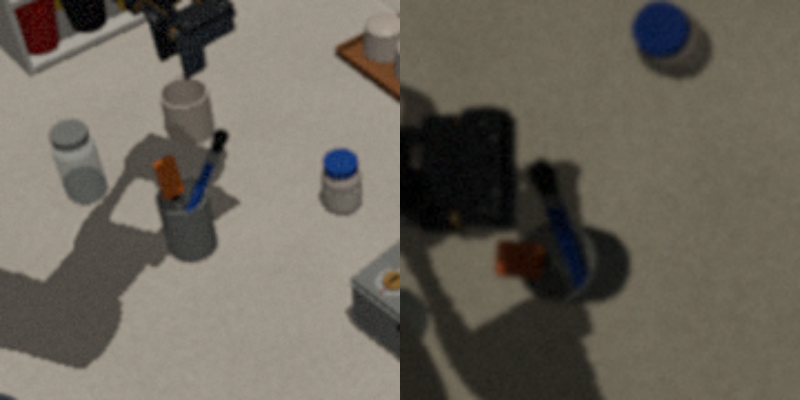

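Both key and brush stand in the upright cup, with the orange handle at left and the blue handle leaning about 29°. The gripper is clear, so I'm handing in.

```bash
python3 -c "
from station import close_job
print(close_job())"
```

```text
the job is handed in; nothing more can be done
None
```

The drawer is home and locked, the key (blade down) and brush (bristles up, leaning about 29°) stand in the upright tool cup, and the job is handed in; the judged result was not shown.

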